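Portion three sugar tablets with the lever dispenser

TASK

Take the small ramekin from the turntable and stand it on the tablet dispenser's base, on the round mark under the ledge and back against the two stop posts. Then pump the dispenser's lever steadily, without slamming it, through three full strokes, all the way down and all the way back up each time, so that exactly three tablets drop into the ramekin. Leave the filled ramekin there, the lever up, the other tablets in the magazine and everything else where it is.

Things in the scene. Friction and masses are not known exactly. Their poses are not given: they have to be found in the camera images.
- ramekin_small: the small ramekin: white ceramic straight-sided open pot, 62 mm outside diameter, 45 mm tall, 5 mm wall and bottom, about 130 g; starts at any of the four places on the turntable (the other three hold large ramekins), 85 mm from its centre. Origin: centre of its underside, z up
- turntable: aluminium turntable, round platter 300 mm across, top 36 mm above the counter; the platter can turn stiffly. Origin: centre of its foot, on the counter
- dispenser: grey and aluminium lever dispenser for sugar tablets, fixed on the counter. Origin: on the counter under its upright tablet tower's axis; front is -x, z up. Base plate 5 mm thick, x -125 to 135, y -60 to 60 mm. Drive housing behind the tower: x 22 to 130, y -36 to 36, top 112 mm. Lever bracket on the -y side: x -16 to 50, y -42 to -22, top 138 mm
- ledge_edge (a point): middle of the ledge's front edge, top face, at x -62, z 64 mm of the dispenser; axes as its own. The ledge is 41 mm wide, underside at z 59, side rails up to z 71 mm, and runs back into the tower; a column carries it from x -36 mm back. Each full stroke pushes the lowest tablet off this edge; the next drops into place only when the lever is fully up
- seat (a point): where the small ramekin's underside centre belongs: middle of the round mark (68 mm across) on the base plate, x -75, z 5 mm of the dispenser; axes as its own. Two stop posts (10 mm thick, 22 mm tall) at x -46, y +-23 mm touch the seated ramekin from behind. The ledge overhangs its back 18 mm, 9 mm above its rim: slide it in from the front (-x)
- magazine (a point): middle of the floor of the tower (41 mm square outside, top at z 128 mm, slot in its front), at z 64 mm of the dispenser, where the lowest tablet lies; axes as its own
- lever_hinge (a point): point on the lever's hinge axis, at x 10, y -46, z 118 mm of the dispenser; the hinge axis is the dispenser's x. Axes as the dispenser's
- lever_grip (a point): middle of the lever's black grip, a bar 24 mm thick and 90 mm long lying along the dispenser's x, on an arm 130 mm long that stands out to the dispenser's -y side. At rest the arm points 0.42 rad above level, fully down 0.43 rad below level
- lever (a joint): lever angle in rad: 0 up at rest, 0.85 fully down; a spring brings it back up (about 5 to 13 N at the grip). Take about a second down: a slammed stroke flings the tablet past the ramekin
- tablet1: off-white round pressed-sugar tablet, 30 mm across, 10 mm thick; origin: centre of its underside face, z along its axis. Lowest in the tower: first out
- tablet2: off-white round pressed-sugar tablet, 30 mm across, 10 mm thick; origin: centre of its underside face, z along its axis. Second from below
- tablet3: off-white round pressed-sugar tablet, 30 mm across, 10 mm thick; origin: centre of its underside face, z along its axis. Third from below
- tablet4: off-white round pressed-sugar tablet, 30 mm across, 10 mm thick; origin: centre of its underside face, z along its axis. Fourth from below: stays in the tower
- tablet5: off-white round pressed-sugar tablet, 30 mm across, 10 mm thick; origin: centre of its underside face, z along its axis. Top one: stays in the tower
- ramekin_large_a: white ceramic large ramekin, 86 mm across, 52 mm tall, standing on the turntable; bystander. Origin: centre of its underside, z up
- ramekin_large_b: white ceramic large ramekin, 86 mm across, 52 mm tall, standing on the turntable; bystander. Origin: centre of its underside, z up
- ramekin_large_c: white ceramic large ramekin, 86 mm across, 52 mm tall, standing on the turntable; bystander. Origin: centre of its underside, z up
- spatula: red silicone spatula 260 mm long lying on the counter to the right; bystander. Origin on the counter side, x along it
- measuring_cups: nested stainless measuring cups, 84 mm across, about 60 mm tall, flat handles 75 mm long to their -x; bystander beyond the dispenser. Origin: centre of underside
- jar: glass jar with steel lid, 76 mm across, 120 mm tall, beyond the turntable; bystander. Origin: centre of underside

How it is judged:
By the outcome, as a careful person would: the job done as asked, in the order asked, and still so for the second after the job is handed in, with the robot touching nothing.
It also fails if it takes over 56 s, if anything falls off the work surface, if the arm or the gripper's body presses on something with over 40 N, if the wrist force passes 120 N, or if a joint passes its speed limit or range.

ROBOT

A 6-joint arm with a two-finger parallel gripper is mounted at the origin on the work surface. World frame = base frame: x ahead of the robot, y to its left, z up, the work surface at z = 0. Lengths are in m, angles in rad, forces in N, time in s.
With the tool pointing down it reaches from about 0.375 to 0.925 m from the base axis. Payload 5.7 kg.
Tool frame: the origin (TCP) lies midway between the tips of the shut fingers; the grasp point (between the pads) lies 19 mm behind it (tcp_to_grasp is the distance from the TCP to the grasp point, in m); z points along the fingers, y is the line along which they close (so a half turn about z gives the same grasp; the last joint's range is limited). The gripper opens to 85 mm and grips with 20 to 120 N. Pads are 22 mm wide; open, the fingers measure 114 mm over their backs; the gripper's body (76 mm by 85 mm) begins 54 mm behind the grasp point. The pads swing forward as they close: fully open they stand 13 mm farther back than shut.
Start: joints at [-1.273, 0.359, 1.51, -0, 1.272, -0.115], TCP at [0.241, -0.55, 0.231] pointing down, gripper open.
Joint ranges: [-2.97, 2.97], [-1.01, 2.36], [0.21, 2.38], [-0.96, 4.11], [0.2, 2.71], [-2.98, 2.98]. Speed limits (rad/s): [2.39, 2.39, 3.14, 3.14, 3.14, 3.14].

INTERFACE

Orientations are given as a unit quaternion [x, y, z, w].
In Python, from plant import read_state, read_camera, camera_params, hand_in, tcp_to_grasp gives the robot as it stands.
- The arm moves only by the tool carry_out, never from a script. Its argument "commands" is a list of rows, each an object with "jaw": the opening, from 0 (shut) to 1 (fully open); "dp": the shift along the tool's x, y, z in mm, a list of three; "rot": the turn, a rotation vector about the tool's x, y, z in rad, a list of three. A call has exactly 10 rows; each row shifts and turns the commanded pose from where the row before left it, along the tool's axes as they then stand; what a row does not reach is not made up. A row lasts 1/8 s, in which the tool goes at most 62.5 mm and 10.7 degrees, less where a joint would pass 70% of its speed; a pose out of reach is approached as far as the arm can. A call is refused whole if a number of a shift passes 62.5 or a number of a turn 0.188, either way. A call with a gripper value outside its range is refused whole. The fingers move at their own pace and stop on an object; "grip_force" is the grip in N (left out, the last holds). Time passes only in rows, so rows that do not move let the fingers close, or fill a call up. It gives the time, the measured TCP pose, the force, the opening and the grip force at its end, in the units of the state.
- read_state(): the state, without advancing time (a new reading comes with each control period).
- read_camera(name): name is "side" or "top" or "wrist"; returns (picture, depth): 420x560x3 uint8, red, green, blue; 420x560 float32, m along the optical axis (not along the pixel's ray), 0 where there is no reading.
- camera_params(name): a dict with "fx", "fy", "cx", "cy" (pixels), "position" and "rotation" of the camera in the world. Camera axes: x right, y down, z forward; pixel columns grow to the right and rows downward; lengths in m; the calibration is good to about 2 mm. A picture is of the moment at which its call begins: read the wrist's pose just before it. camera_params takes no time and is no camera call; for the wrist camera it gives the pose at the moment of the call.
- hand_in(): hands the job in; it is judged then, once.
The state is a dict: "t": time; "joint_pos": joint angles; "dq": joint speeds; "joint_torque": joint torques, N m; "position": TCP position; "orientation": TCP orientation; "contact_force": force on the tool from outside, world axes, zero at the start; "moment": the same for the moment, N m; "grip_width": opening from 0.0 (shut) to 1.0 (fully open); "gripper_force": force on a finger pad.
Only numpy, scipy, OpenCV 4.12 (cv2) and the standard library are available. Lean on these libraries where they do the work, as an engineer would, in place of code of your own. Each camera call takes 0.05 s, during which the arm holds its last target. There are 200 camera calls.

## Working session

There is one attempt and no reset: what is moved stays moved. The work goes in short steps, Python scripts to look and compute and a tool call to move; the robot and the scene stay as the last step left them, time stands still between calls to the robot, and variables do not carry over. Pictures are saved under pics/ and viewed, at most 10 in all, crops included, and the job is handed in when it is done.

Besides the shell and the picture viewer there is one more tool, called after "Request:" in YAML: its name, and indented under it one key for each argument. carry_out: Moves the arm, as the interface text tells. Its arguments: {"type":"object","properties":{"commands":{"type":"array","items":{"type":"object","properties":{"jaw":{"type":"number"},"dp":{"type":"array","items":{"type":"number"}},"rot":{"type":"array","items":{"type":"number"}}}}},"grip_force":{"type":"number"}},"required":["commands"]}

```bash
mkdir -p pics; ls; python3 - <<'E'
from plant import *
import cv2,numpy as np
s=read_state();print({k:np.round(v,3).tolist() for k,v in s.items()},tcp_to_grasp)
for n in("top","side"):
    p=camera_params(n);print(n,p)
    r,d=read_camera(n);np.savez(f"{n}0.npz",r=r,d=d);cv2.imwrite(f"pics/{n}0.png",r[...,::-1])
E
```

```text
pics
{'t': 0.0, 'joint_pos': [-1.273, 0.36, 1.511, 0.0, 1.272, -0.115], 'dq': [-0.0, 0.001, 0.001, -0.002, -0.001, 0.001], 'joint_torque': [0.002, -52.762, -27.862, 0.0, 0.013, 0.0], 'position': [0.241, -0.549, 0.23], 'orientation': [0.979, 0.205, -0.0, -0.001], 'contact_force': [-0.394, 0.095, 0.454], 'moment': [-0.006, -0.038, 0.035], 'gripper_force': 0.0, 'grip_width': 0.993} 0.0187
top {'fx': 392.9314583005143, 'fy': 392.9314583005143, 'cx': 283.4763561581142, 'cy': 204.36855834037775, 'position': array([ 0.43052597, -0.07727674,  1.16800565]), 'rotation': array([-0.70450097,  0.70498584, -0.04972208,  0.06481562])}
side {'fx': 542.0282129829858, 'fy': 542.0282129829858, 'cx': 273.16331133658616, 'cy': 206.40379530120225, 'position': array([0.25789785, 0.80601766, 1.17893024]), 'rotation': array([-0.16546851,  0.91982546, -0.3495775 ,  0.06585493])}
```

View pics/top0.png

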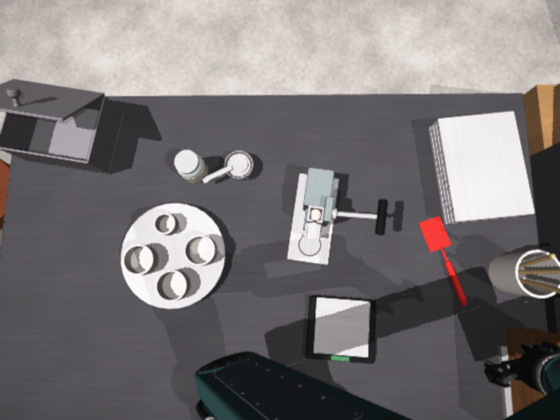

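View pics/side0.png

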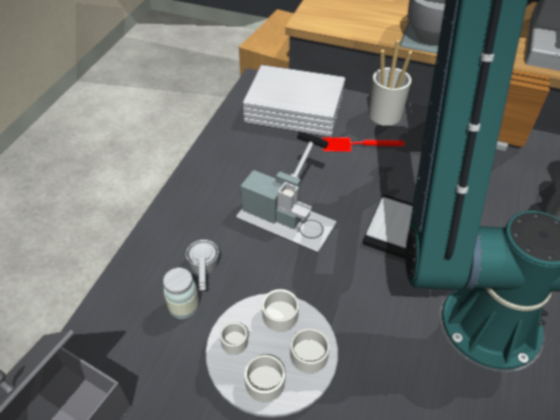

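The top view shows the small ramekin at about (167,223) and the platter centred near (173,256). The dispenser tower is near (315,214), its front faces image-down, the mark is near (310,245), and the lever grip is near (382,217). Next I'll measure these.

```bash
cat > h.py <<'E'
import numpy as np,cv2
from scipy.spatial.transform import Rotation as R
from plant import *
def ray(p,u,v):
    d=np.stack([(np.asarray(u,float)-p['cx'])/p['fx'],(np.asarray(v,float)-p['cy'])/p['fy'],np.ones(np.shape(u))],-1)
    return d@R.from_quat(p['rotation']).as_matrix().T
def plane(p,u,v,z):
    d=ray(p,u,v);o=np.array(p['position']);return o+d*((z-o[2])/d[...,2])[...,None]
def cloud(p,dep):
    v,u=np.mgrid[:420,:560];return np.array(p['position'])+ray(p,u,v)*dep[...,None]
E
python3 - <<'E'
from h import *
for n in("top","side"):
    f=np.load(n+"0.npz");r,d=f['r'],f['d'];p=camera_params(n);C=cloud(p,d);Z=C[...,2]
    print(n)
    boxes={'top':((100,200,240,320),(285,160,410,270)),'side':((195,280,350,420),(230,130,345,255))}[n]
    u0,v0,u1,v1=boxes[0];S=C[v0:v1,u0:u1].reshape(-1,3)
    print('platter z',np.median(S[(S[:,2]>.025)&(S[:,2]<.045)][:,2]))
    m=np.zeros(Z.shape,np.uint8);m[v0:v1,u0:u1]=((Z>.068)&(d>0))[v0:v1,u0:u1]
    for c in cv2.findContours(m,cv2.RETR_EXTERNAL,cv2.CHAIN_APPROX_NONE)[0]:
        if len(c)<15: continue
        q=c[:,0];W=C[q[:,1],q[:,0]];(x,y),rr=cv2.minEnclosingCircle(W[:,:2].astype(np.float32))
        print('rim',x,y,rr,'z',np.median(W[:,2]))
    u0,v0,u1,v1=boxes[1]
    # base plate
    g=r.astype(int);br=g.min(-1)
    m=np.zeros(Z.shape,np.uint8);m[v0:v1,u0:u1]=((br>130)&(Z<.02)&(Z>-.01))[v0:v1,u0:u1]
    c=max(cv2.findContours(m,cv2.RETR_EXTERNAL,cv2.CHAIN_APPROX_NONE)[0],key=len)[:,0]
    P=plane(p,c[:,0],c[:,1],.005)[:,:2].astype(np.float32);rc=cv2.minAreaRect(P)
    print('plate',rc,cv2.boxPoints(rc).round(4).tolist())
    # grip: dark & high
    m=np.zeros(Z.shape,bool);m[v0:v1,u0:u1]=((g.max(-1)<60)&(Z>.1))[v0:v1,u0:u1]
    G=C[m];
    if len(G)>5: print('grip',len(G),G.mean(0),cv2.minAreaRect(G[:,:2].astype(np.float32)),np.percentile(G[:,2],[5,50,95]))
    # housing top, tower top
    for lo,hi in((.105,.118),(.122,.133)):
        m=np.zeros(Z.shape,bool);m[v0:v1,u0:u1]=((g.max(-1)>=60)&(Z>lo)&(Z<hi))[v0:v1,u0:u1];G=C[m]
        if len(G)>5:print('top',lo,len(G),cv2.minAreaRect(G[:,:2].astype(np.float32)))
a=cv2.imread('pics/top0.png')[140:280,270:420];cv2.imwrite('pics/topc.png',cv2.resize(a,None,fx=5,fy=4.2/1.0,interpolation=2)[:600])
E
```

```text
top
platter z 0.038089031968541964
rim 0.385296106338501 0.25190383195877075 0.043391115963459015 z 0.08813362101890387
rim 0.4553562104701996 0.34683746099472046 0.04343712702393532 z 0.08808922452387757
rim 0.4817291498184204 0.17839011549949646 0.042953524738550186 z 0.08787344002818842
rim 0.5553767085075378 0.28168371319770813 0.03167950361967087 z 0.08066104229408455
plate ((0.579929530620575, -0.14010444283485413), (0.12339054048061371, 0.262966513633728), 81.45425415039062) [[0.4406999945640564, -0.18160000443458557], [0.7008000016212463, -0.2206999957561493], [0.7190999984741211, -0.09860000014305115], [0.45910000801086426, -0.05959999933838844]]
grip 341 [ 0.55838435 -0.29763262  0.19449452] ((0.5217472314834595, -0.19559964537620544), (0.08735142648220062, 0.28575560450553894), 20.632835388183594) [0.17272582 0.18141305 0.1856883 ]
top 0.105 1054 ((0.6290345788002014, -0.14841261506080627), (0.07391617447137833, 0.1508444994688034), 83.48712158203125)
top 0.122 151 ((0.5807811617851257, -0.16343864798545837), (0.05038054287433624, 0.10050877928733826), 14.868926048278809)

[... 483 characters left out ...]
4888306, -0.13845719397068024), (0.12341967970132828, 0.26212379336357117), 81.69574737548828) [[0.44190001487731934, -0.18060000240802765], [0.7013000249862671, -0.2184000015258789], [0.7190999984741211, -0.09629999846220016], [0.45969998836517334, -0.05849999934434891]]
grip 217 [ 0.5635672  -0.29722752  0.17866003] ((0.5616397261619568, -0.30055877566337585), (0.029132559895515442, 0.08956792950630188), 81.410888671875) [0.16914857 0.17946605 0.18577845]
top 0.105 862 ((0.6284887790679932, -0.1454189419746399), (0.076596699655056, 0.15322519838809967), 81.759033203125)
top 0.122 202 ((0.5835956335067749, -0.16395381093025208), (0.06369446218013763, 0.11346208304166794), 15.73608684539795)
```

View pics/topc.png

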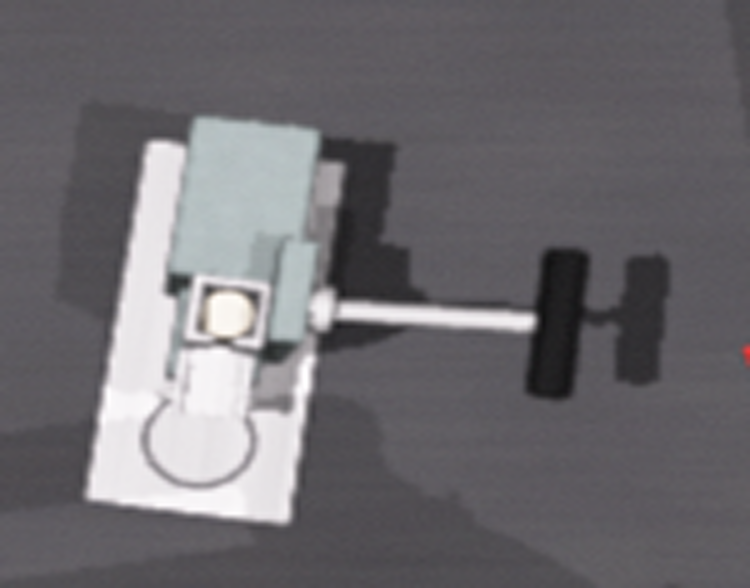

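Request:
carry_out:
  commands:
    - {"jaw": 1,"dp": [0,0,0],"rot": [0,0,0.14]}
    - {"jaw": 1,"dp": [0,0,0],"rot": [0,0,0.14]}
    - {"jaw": 1,"dp": [0,0,0],"rot": [0,0,0.14]}
    - {"jaw": 1,"dp": [0,0,0],"rot": [0,0,0.14]}
    - {"jaw": 1,"dp": [12,-55,0],"rot": [0,0,0]}
    - {"jaw": 1,"dp": [12,-55,0],"rot": [0,0,0]}
    - {"jaw": 1,"dp": [12,-55,0],"rot": [0,0,0]}
    - {"jaw": 1,"dp": [12,-55,0],"rot": [0,0,0]}
    - {"jaw": 1,"dp": [12,-55,0],"rot": [0,0,0]}
    - {"jaw": 1,"dp": [12,-55,0],"rot": [0,0,0]}
  grip_force: 30

```text
t: 1.35
position: [0.3605, -0.2319, 0.2311]
orientation: [0.997, -0.074, -0.0, -0.0]
contact_force: [-0.0, 0.2, -0.2]
grip_width: 1.0
gripper_force: 0.0
```

Request:
carry_out:
  commands:
    - {"jaw": 1,"dp": [12,-55,0],"rot": [0,0,0]}
    - {"jaw": 1,"dp": [12,-55,0],"rot": [0,0,0]}
    - {"jaw": 1,"dp": [12,-55,0],"rot": [0,0,0]}
    - {"jaw": 1,"dp": [12,-55,0],"rot": [0,0,0]}
    - {"jaw": 1,"dp": [12,-55,0],"rot": [0,0,0]}
    - {"jaw": 1,"dp": [12,-55,0],"rot": [0,0,0]}
    - {"jaw": 1,"dp": [12,-55,0],"rot": [0,0,0]}
    - {"jaw": 1,"dp": [12,-55,0],"rot": [0,0,0]}
    - {"jaw": 1,"dp": [12,-55,0],"rot": [0,0,0]}
    - {"jaw": 1,"dp": [0,0,0],"rot": [0,0,0]}

```text
t: 2.6
position: [0.5407, 0.2436, 0.2308]
orientation: [0.997, -0.072, 0.0, -0.001]
contact_force: [1.0, -0.7, -0.2]
grip_width: 0.998
gripper_force: 0.0
```

```bash
cat >> h.py <<'E'
def tool():
    s=read_state();return np.array(s['position']),R.from_quat(s['orientation']),s
def todp(tgt,yaw=None):
    x,r,s=tool();dx=r.inv().apply(np.array(tgt)-x)*1000
    T=r.as_matrix();Y=np.degrees(np.arctan2(T[1,0],T[0,0]))
    print('t %.2f pos'%s['t'],x.round(4),'yaw %.2f'%Y,'tilt',T[:,2].round(4),'dp',dx.round(1),'F',np.round(s['contact_force'],1),'w',round(s['grip_width'],3),'gf',round(s['gripper_force'],1))
yaw=np.radians(-8.4);O=np.array([.5753,-.1386,0.])
def D(x,y,z): # dispenser mm -> world
    return O+R.from_euler('z',yaw).apply(np.array([x,y,z])/1000)
E
python3 - <<'E'
from h import *
todp([.5551,.282,.044])
r,d=read_camera('wrist');cv2.imwrite('pics/w1.png',r[...,::-1]);np.savez('w1.npz',r=r,d=d)
p=camera_params('wrist');C=cloud(p,d);m=((d>0)&(C[...,2]>.072)&(C[...,2]<.1)).astype(np.uint8)
for c in cv2.findContours(m,cv2.RETR_EXTERNAL,cv2.CHAIN_APPROX_NONE)[0]:
    if len(c)<60: continue
    q=c[:,0];W=C[q[:,1],q[:,0]];(x,y),rr=cv2.minEnclosingCircle(W[:,:2].astype(np.float32));print(x,y,rr,np.median(W[:,2]),q.mean(0))
E
```

```text
t 2.60 pos [0.5407 0.2436 0.2308] yaw -8.21 tilt [ 5.0e-04  1.2e-03 -1.0e+00] dp [  8.7 -39.8 186.8] F [ 1.  -0.7 -0.2] w 0.998 gf 0.0
0.38576918840408325 0.24998804926872253 0.04296984523534775 0.07926796272043576 [291.24074074 325.13580247]
0.4553287923336029 0.34453776478767395 0.04307695850729942 0.085148925456774 [204.09174312 284.18960245]
0.4816061556339264 0.17660240828990936 0.04292687773704529 0.08543716805688345 [350.7016317 241.9044289]
0.555835485458374 0.27863767743110657 0.030980169773101807 0.07895693641894327 [239.35955056 185.48876404]
0.7055546045303345 0.21579957008361816 0.03329695388674736 0.07694878556092571 [281.60818713  11.67251462]
```

Request:
carry_out:
  commands:
    - {"jaw": 1,"dp": [9,-38,0],"rot": [0,0,0]}
    - {"jaw": 1,"dp": [0,0,40],"rot": [0,0,0]}
    - {"jaw": 1,"dp": [0,0,45],"rot": [0,0,0]}
    - {"jaw": 1,"dp": [0,0,45],"rot": [0,0,0]}
    - {"jaw": 1,"dp": [0,0,30],"rot": [0,0,0]}
    - {"jaw": 1,"dp": [0,0,16],"rot": [0,0,0]}
    - {"jaw": 1,"dp": [0,0,10],"rot": [0,0,0]}
    - {"jaw": 1,"dp": [0,0,0],"rot": [0,0,0]}
    - {"jaw": 0.6,"dp": [0,0,0],"rot": [0,0,0]}
    - {"jaw": 0.6,"dp": [0,0,0],"rot": [0,0,0]}

```text
t: 3.9
position: [0.5553, 0.2769, 0.047]
orientation: [0.997, -0.074, 0.001, -0.001]
contact_force: [-0.6, 0.1, 4.5]
grip_width: 0.725
gripper_force: 32.5
```

Request:
carry_out:
  commands:
    - {"jaw": 0.5,"dp": [0,0,0],"rot": [0,0,0]}
    - {"jaw": 0.5,"dp": [0,0,0],"rot": [0,0,0]}
    - {"jaw": 0.5,"dp": [0,0,0],"rot": [0,0,0]}
    - {"jaw": 0.5,"dp": [0,0,-3],"rot": [0,0,0]}
    - {"jaw": 0.5,"dp": [0,0,-10],"rot": [0,0,0]}
    - {"jaw": 0.5,"dp": [0,0,-20],"rot": [0,0,0]}
    - {"jaw": 0.5,"dp": [0,0,-30],"rot": [0,0,0]}
    - {"jaw": 0.5,"dp": [0,0,-30],"rot": [0,0,0]}
    - {"jaw": 0.5,"dp": [0,0,-10],"rot": [0,0,0]}
    - {"jaw": 0.5,"dp": [0,0,0],"rot": [0,0,0]}

```text
t: 5.15
position: [0.5545, 0.2765, 0.1489]
orientation: [0.997, -0.074, 0.001, -0.0]
contact_force: [-0.4, -0.2, -1.4]
grip_width: 0.727
gripper_force: 33.1
```

```bash
python3 - <<'E'
from h import *
todp(D(-135,0,60))
r,d=read_camera('wrist');p=camera_params('wrist');C=cloud(p,d);np.savez('w2.npz',r=r,d=d,C=C)
s,_=read_camera('side');cv2.imwrite('pics/w2.png',np.hstack([r,s])[::1,:,::-1][:, :]) 
a=cv2.resize(np.hstack([r,s]),(800,300));cv2.imwrite('pics/w2.png',a[...,::-1])
E
```

```text
t 5.15 pos [0.5545 0.2765 0.1489] yaw -8.43 tilt [ 1.2e-03  5.0e-04 -1.0e+00] dp [-53.6 407.7  88.5] F [-0.4 -0.2 -1.4] w 0.727 gf 33.1
```

View pics/w2.png

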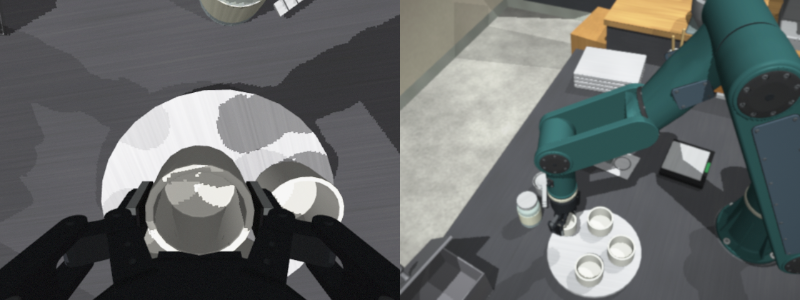

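The small ramekin is held between the pads (rim around pixel (200,215) in the wrist half), and the platter with the large ramekins looks undisturbed. Next I carry it in front of the dispenser.

Request:
carry_out:
  commands:
    - {"jaw": 0.5,"dp": [-8,25,0],"rot": [0,0,0]}
    - {"jaw": 0.5,"dp": [-8,50,0],"rot": [0,0,0]}
    - {"jaw": 0.5,"dp": [-8,50,0],"rot": [0,0,0]}
    - {"jaw": 0.5,"dp": [-8,50,0],"rot": [0,0,0]}
    - {"jaw": 0.5,"dp": [-8,50,0],"rot": [0,0,0]}
    - {"jaw": 0.5,"dp": [-8,50,0],"rot": [0,0,0]}
    - {"jaw": 0.5,"dp": [-8,50,0],"rot": [0,0,0]}
    - {"jaw": 0.5,"dp": [-8,50,0],"rot": [0,0,0]}
    - {"jaw": 0.5,"dp": [-4,33,0],"rot": [0,0,0]}
    - {"jaw": 0.5,"dp": [0,0,0],"rot": [0,0,0]}

```text
t: 6.5
position: [0.426, -0.1188, 0.1474]
orientation: [0.997, -0.075, -0.001, -0.0]
contact_force: [0.1, -0.1, -0.5]
grip_width: 0.731
gripper_force: 33.3
```

```bash
python3 - <<'E'
from h import *
todp(D(-75,0,16))
x,Rr,s=tool()
r,d=read_camera('wrist');p=camera_params('wrist');C=cloud(p,d)
np.savez('w3.npz',r=r,d=d,C=C);cv2.imwrite('pics/w3.png',r[...,::-1])
T=Rr.inv().apply((C-x).reshape(-1,3)).reshape(C.shape)*1000
m=(d>0)&(np.hypot(T[...,0],T[...,1])<36)&(T[...,2]<15)&(T[...,2]>-60)&(r.min(-1)>70)
P=T[m];print(m.sum(),np.percentile(P,[1,50,99],axis=0).round(1))
top=P[P[:,2]<np.percentile(P[:,2],8)+4];print('rim z',np.percentile(P[:,2],[1,3,10]),cv2.minEnclosingCircle(top[:,:2].astype(np.float32)))
# dispenser in dispenser frame
Q=R.from_euler('z',-yaw).apply((C-O).reshape(-1,3)).reshape(C.shape)*1000
def rep(n,k):
    k=k&(d>0);A=Q[k]
    if len(A)>10: print(n,len(A),np.percentile(A,[1,99],axis=0).round(1).tolist(),'yaw',cv2.minAreaRect(A[:,:2].astype(np.float32)))
far=Q[...,0]>-130
rep('tower',far&(Q[...,2]>120)&(Q[...,2]<134)&(abs(Q[...,1])<26)&(Q[...,0]<25))
rep('ledge',far&(Q[...,2]>60)&(Q[...,2]<75)&(abs(Q[...,1])<30)&(Q[...,0]<-25))
rep('housing',far&(Q[...,2]>106)&(Q[...,2]<118)&(abs(Q[...,1])<45)&(Q[...,0]>10))
rep('plate',(Q[...,0]>-140)&(Q[...,2]>-3)&(Q[...,2]<14)&(abs(Q[...,1])<75)&(r.min(-1)>110))
E
```

```text
t 6.50 pos [ 0.426  -0.1188  0.1474] yaw -8.64 tilt [-1.9e-03  5.0e-04 -1.0e+00] dp [ 75.8  -2.5 131.2] F [ 0.1 -0.1 -0.5] w 0.731 gf 33.3
18366 [[-25.1 -30.3 -34.4]
 [ -6.   -1.5 -16. ]
 [ 31.7  31.8   7.8]]
rim z [-34.39669694 -33.74264012 -33.07308617] ((5.007816314697266, -0.2046469897031784), 34.9307746887207)
ledge 3733 [[-60.5, -19.6, 61.5], [-25.4, 20.6, 71.4]] yaw ((-42.92057800292969, 0.4541912078857422), (35.887481689453125, 41.15620422363281), 0.1130201518535614)
plate 15762 [[-122.8, -58.1, -0.7], [11.4, 60.8, 6.2]] yaw ((-54.40033721923828, 1.4900398254394531), (121.50298309326172, 140.5851593017578), 89.89165496826172)
```

View pics/w3.png

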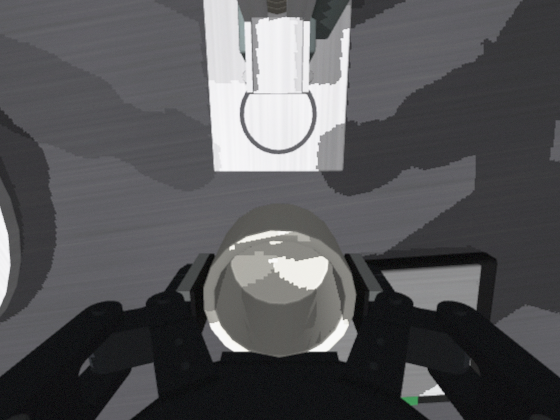

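Looking straight down, the mark (about (279,117)) and the ledge line up with the held ramekin (about (279,290)). I'll lower it in front and slide it in.

Request:
carry_out:
  commands:
    - {"jaw": 0.5,"dp": [0,-3,20],"rot": [0,0,0]}
    - {"jaw": 0.5,"dp": [0,0,40],"rot": [0,0,0]}
    - {"jaw": 0.5,"dp": [0,0,40],"rot": [0,0,0]}
    - {"jaw": 0.5,"dp": [0,0,20],"rot": [0,0,0]}
    - {"jaw": 0.5,"dp": [0,0,7],"rot": [0,0,0]}
    - {"jaw": 0.5,"dp": [0,0,0],"rot": [0,0,0]}
    - {"jaw": 0.5,"dp": [10,0,0],"rot": [0,0,0]}
    - {"jaw": 0.5,"dp": [15,0,0],"rot": [0,0,0]}
    - {"jaw": 0.5,"dp": [15,0,0],"rot": [0,0,0]}
    - {"jaw": 0.5,"dp": [0,0,0],"rot": [0,0,0]}

```text
t: 7.8
position: [0.4698, -0.121, 0.0218]
orientation: [0.997, -0.073, 0.002, 0.0]
contact_force: [-0.5, -0.8, -0.8]
grip_width: 0.728
gripper_force: 33.4
```

```bash
python3 - <<'E'
from h import *
todp(D(-75,.8,16))
x,Rr,s=tool()
r,d=read_camera('wrist');p=camera_params('wrist');C=cloud(p,d);cv2.imwrite('pics/w4.png',r[...,::-1])
Q=R.from_euler('z',-yaw).apply((C-O).reshape(-1,3)).reshape(C.shape)*1000
k=(Q[...,2]>60)&(Q[...,2]<75)&(abs(Q[...,1])<30)&(Q[...,0]<-25)&(Q[...,0]>-70)
print(np.percentile(Q[k],[1,99],axis=0).round(1))
k=(Q[...,2]>-2)&(Q[...,2]<12)&(abs(Q[...,1])<58)&(Q[...,0]>-110)&(r.min(-1)>110)&(abs(Q[...,1])>38);print('plate z',np.median(Q[k][:,2]))
E
```

```text
t 7.80 pos [ 0.4698 -0.121   0.0218] yaw -8.41 tilt [ 0.003  -0.0011 -1.    ] dp [31.9  1.2  5.9] F [-0.5 -0.8 -0.8] w 0.728 gf 33.4
[[-62.1 -20.4  61.3]
 [-25.3  19.8  70.7]]
plate z 3.7062606933337685
```

View pics/w4.png

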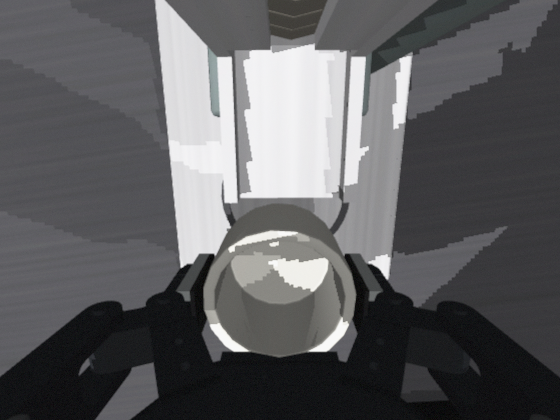

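Request:
carry_out:
  commands:
    - {"jaw": 0.5,"dp": [0,2,3],"rot": [0,0,0]}
    - {"jaw": 0.5,"dp": [8,0,0],"rot": [0,0,0]}
    - {"jaw": 0.5,"dp": [8,0,0],"rot": [0,0,0]}
    - {"jaw": 0.5,"dp": [8,0,0],"rot": [0,0,0]}
    - {"jaw": 0.5,"dp": [3,0,0],"rot": [0,0,0]}
    - {"jaw": 0.5,"dp": [0,0,0],"rot": [0,0,0]}
    - {"jaw": 0.5,"dp": [0,0,1],"rot": [0,0,0]}
    - {"jaw": 0.5,"dp": [0,0,1],"rot": [0,0,0]}
    - {"jaw": 0.5,"dp": [0,0,0.5],"rot": [0,0,0]}
    - {"jaw": 0.5,"dp": [0,0,0],"rot": [0,0,0]}

```text
t: 9.1
position: [0.4931, -0.1259, 0.016]
orientation: [0.997, -0.074, -0.0, -0.0]
contact_force: [-2.2, 0.1, 4.0]
grip_width: 0.723
gripper_force: 33.8
```

```bash
python3 -c "
from h import *
todp(D(-75,-.3,16))"
```

```text
t 9.10 pos [ 0.4931 -0.1259  0.016 ] yaw -8.43 tilt [-6.e-04  3.e-04 -1.e+00] dp [ 8.2  0.8 -0. ] F [-2.2  0.1  4. ] w 0.723 gf 33.8
```

Request:
carry_out:
  commands:
    - {"jaw": 0.5,"dp": [2,0,0],"rot": [0,0,0]}
    - {"jaw": 0.5,"dp": [1,0,0],"rot": [0,0,0]}
    - {"jaw": 0.5,"dp": [1,0,0],"rot": [0,0,0]}
    - {"jaw": 0.5,"dp": [1,0,0],"rot": [0,0,0]}
    - {"jaw": 0.5,"dp": [0,0,0],"rot": [0,0,0]}
    - {"jaw": 0.5,"dp": [0,0,0],"rot": [0,0,0]}
    - {"jaw": 0.5,"dp": [0,0,0],"rot": [0,0,0]}
    - {"jaw": 0.5,"dp": [0,0,0],"rot": [0,0,0]}
    - {"jaw": 0.5,"dp": [0,0,0],"rot": [0,0,0]}
    - {"jaw": 0.5,"dp": [0,0,0],"rot": [0,0,0]}

```text
t: 10.35
position: [0.4961, -0.1261, 0.016]
orientation: [0.997, -0.073, -0.002, -0.0]
contact_force: [-6.2, 0.4, 10.5]
grip_width: 0.726
gripper_force: 34.3
```

```bash
python3 -c "
from h import *
todp(D(-75,-.3,16))"
```

```text
t 10.35 pos [ 0.4961 -0.1261  0.016 ] yaw -8.42 tilt [-0.004   0.0012 -1.    ] dp [ 5.2  1.1 -0. ] F [-6.2  0.4 10.5] w 0.726 gf 34.3
```

Request:
carry_out:
  commands:
    - {"jaw": 0.5,"dp": [0,0,-1.5],"rot": [0,0,0]}
    - {"jaw": 0.5,"dp": [1,0,0],"rot": [0,0,0]}
    - {"jaw": 0.5,"dp": [1,0,0],"rot": [0,0,0]}
    - {"jaw": 0.5,"dp": [1,0,0],"rot": [0,0,0]}
    - {"jaw": 0.5,"dp": [0,0,0],"rot": [0,0,0]}
    - {"jaw": 0.5,"dp": [0,0,0],"rot": [0,0,0]}
    - {"jaw": 0.5,"dp": [0,0,0],"rot": [0,0,0]}
    - {"jaw": 0.5,"dp": [0,0,0],"rot": [0,0,0]}
    - {"jaw": 0.5,"dp": [0,0,0],"rot": [0,0,0]}
    - {"jaw": 0.5,"dp": [0,0,0],"rot": [0,0,0]}

```text
t: 11.6
position: [0.5014, -0.1272, 0.0173]
orientation: [0.997, -0.074, 0.0, -0.0]
contact_force: [0.5, -0.4, -0.8]
grip_width: 0.725
gripper_force: 33.4
```

```bash
python3 - <<'E'
from h import *
todp(D(-75,-.3,16))
r,d=read_camera('wrist');cv2.imwrite('pics/w5.png',r[...,::-1])
E
```

```text
t 11.60 pos [ 0.5014 -0.1272  0.0173] yaw -8.44 tilt [ 0.e+00  1.e-04 -1.e+00] dp [-0.3  0.7  1.3] F [ 0.5 -0.4 -0.8] w 0.725 gf 33.4
```

View pics/w5.png

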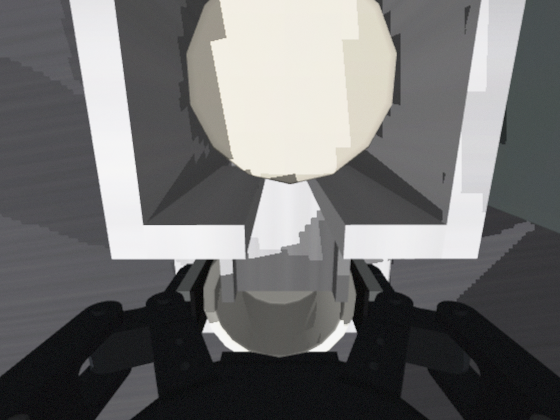

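The pot is under the ledge and the tower slot is at column 294, against 280 for the pot, so about 1 mm off sideways. There is no post contact yet. I'll nudge it sideways and inward.

Request:
carry_out:
  commands:
    - {"jaw": 0.5,"dp": [0,1,0],"rot": [0,0,0]}
    - {"jaw": 0.5,"dp": [0.5,0,0],"rot": [0,0,0]}
    - {"jaw": 0.5,"dp": [0.5,0,0],"rot": [0,0,0]}
    - {"jaw": 0.5,"dp": [0.5,0,0],"rot": [0,0,0]}
    - {"jaw": 0.5,"dp": [0.5,0,0],"rot": [0,0,0]}
    - {"jaw": 0.5,"dp": [0,0,0],"rot": [0,0,0]}
    - {"jaw": 0.5,"dp": [0,0,0],"rot": [0,0,0]}
    - {"jaw": 0.5,"dp": [0,0,0],"rot": [0,0,0]}
    - {"jaw": 0.5,"dp": [0,0,0],"rot": [0,0,0]}
    - {"jaw": 0.5,"dp": [0,0,0],"rot": [0,0,0]}

```text
t: 12.9
position: [0.5028, -0.1284, 0.0172]
orientation: [0.997, -0.073, -0.0, -0.0]
contact_force: [-4.7, -1.8, 0.3]
grip_width: 0.719
gripper_force: 33.5
```

```bash
python3 -c "
from h import *
todp(D(-75,-.3,16));print(camera_params('wrist')['cx'], tool()[1].inv().apply(camera_params('wrist')['position']-tool()[0]))"
```

```text
t 12.90 pos [ 0.5028 -0.1284  0.0172] yaw -8.43 tilt [-9.e-04  3.e-04 -1.e+00] dp [-1.7 -0.2  1.2] F [-4.7 -1.8  0.3] w 0.719 gf 33.5
279.09059754920037 [ 0.06968682 -0.00087939 -0.1418185 ]
```

Request:
carry_out:
  commands:
    - {"jaw": 0.5,"dp": [0,0.5,0],"rot": [0,0,0]}
    - {"jaw": 0.5,"dp": [0,0.5,0],"rot": [0,0,0]}
    - {"jaw": 0.5,"dp": [0.5,0,0],"rot": [0,0,0]}
    - {"jaw": 0.5,"dp": [0,0,0],"rot": [0,0,0]}
    - {"jaw": 0.5,"dp": [0,0,0],"rot": [0,0,0]}
    - {"jaw": 0.5,"dp": [0,0,0],"rot": [0,0,0]}
    - {"jaw": 0.5,"dp": [0,0,0],"rot": [0,0,0]}
    - {"jaw": 0.5,"dp": [0,0,0],"rot": [0,0,0]}
    - {"jaw": 0.5,"dp": [0,0,0],"rot": [0,0,0]}
    - {"jaw": 0.5,"dp": [0,0,0],"rot": [0,0,0]}

```text
t: 14.15
position: [0.5029, -0.1288, 0.0171]
orientation: [0.997, -0.074, -0.001, -0.001]
contact_force: [-3.0, 4.6, 0.6]
grip_width: 0.722
gripper_force: 33.6
```

```bash
python3 -c "
from h import *
todp(D(-75,-.3,16));print(R.from_euler('z',-yaw).apply(tool()[2]['contact_force']))"
```

```text
t 14.15 pos [ 0.5029 -0.1288  0.0171] yaw -8.45 tilt [-0.0015  0.0013 -1.    ] dp [-1.9 -0.6  1.1] F [-3.   4.6  0.6] w 0.722 gf 33.6
[-3.67923454  4.12465138  0.56479409]
```

Request:
carry_out:
  commands:
    - {"jaw": 0.5,"dp": [0,-0.5,0],"rot": [0,0,0]}
    - {"jaw": 0.5,"dp": [0,0,0.7],"rot": [0,0,0]}
    - {"jaw": 0.5,"dp": [0,0,0.5],"rot": [0,0,0]}
    - {"jaw": 0.5,"dp": [0,0,0],"rot": [0,0,0]}
    - {"jaw": 0.75,"dp": [0,0,0],"rot": [0,0,0]}
    - {"jaw": 0.85,"dp": [0,0,0],"rot": [0,0,0]}
    - {"jaw": 1,"dp": [0,0,0],"rot": [0,0,0]}
    - {"jaw": 1,"dp": [0,0,0],"rot": [0,0,0]}
    - {"jaw": 1,"dp": [0,0,0],"rot": [0,0,0]}
    - {"jaw": 1,"dp": [0,0,0],"rot": [0,0,0]}

```text
t: 15.4
position: [0.5037, -0.1291, 0.0161]
orientation: [0.997, -0.074, 0.0, -0.0]
contact_force: [-0.2, 0.7, -1.2]
grip_width: 1.0
gripper_force: 0.0
```

Request:
carry_out:
  commands:
    - {"jaw": 1,"dp": [0,0,-10],"rot": [0,0,0]}
    - {"jaw": 1,"dp": [0,0,-30],"rot": [0,0,0]}
    - {"jaw": 1,"dp": [-10,0,-45],"rot": [0,0,0]}
    - {"jaw": 1,"dp": [-20,0,-45],"rot": [0,0,0]}
    - {"jaw": 1,"dp": [-30,0,-45],"rot": [0,0,0]}
    - {"jaw": 1,"dp": [-20,0,-35],"rot": [0,0,0]}
    - {"jaw": 0,"dp": [0,0,0],"rot": [0,0,0]}
    - {"jaw": 0,"dp": [0,0,0],"rot": [0,0,0]}
    - {"jaw": 0,"dp": [0,0,0],"rot": [0,0,0]}
    - {"jaw": 0,"dp": [0,0,0],"rot": [0,0,0]}

```text
t: 16.65
position: [0.4244, -0.1172, 0.2251]
orientation: [0.997, -0.073, -0.001, -0.0]
contact_force: [1.0, -0.2, 0.7]
grip_width: 0.144
gripper_force: 0.0
```

```bash
python3 - <<'E'
from h import *
todp(D(10,-165,200))
r,d=read_camera('wrist');p=camera_params('wrist');C=cloud(p,d);cv2.imwrite('pics/w6.png',r[...,::-1])
Q=R.from_euler('z',-yaw).apply((C-O).reshape(-1,3)).reshape(C.shape)*1000
def rep(n,k):
    k=k&(d>0);A=Q[k]
    if len(A)>10:print(n,len(A),np.percentile(A,[1,50,99],axis=0).round(1).tolist())
rep('grip',(r.max(-1)<60)&(Q[...,2]>150)&(Q[...,1]<-140)&(Q[...,1]>-190)&(Q[...,0]>-60))
k=(Q[...,2]>40)&(Q[...,2]<54)&(abs(Q[...,1])<35)&(Q[...,0]<-62)&(Q[...,0]>-112);rep('rim',k)
A=Q[k];print(cv2.minEnclosingCircle(A[:,:2].astype(np.float32)))
rep('ledge',(Q[...,2]>60)&(Q[...,2]<75)&(abs(Q[...,1])<30)&(Q[...,0]<-25)&(Q[...,0]>-70))
rep('tower',(Q[...,2]>120)&(Q[...,2]<134)&(abs(Q[...,1])<26)&(Q[...,0]<25)&(Q[...,0]>-30))
E
```

```text
t 16.65 pos [ 0.4244 -0.1172  0.2251] yaw -8.43 tilt [-0.002  0.001 -1.   ] dp [162.6 164.1  24.6] F [ 1.  -0.2  0.7] w 0.144 gf 0.0
grip 449 [[-33.8, -163.6, 162.9], [-27.4, -154.4, 170.1], [-16.3, -152.7, 174.6]]
rim 626 [[-102.2, -30.5, 40.6], [-86.7, -0.1, 48.9], [-62.3, 29.3, 50.7]]
((-72.21414184570312, -0.7651947140693665), 30.759876251220703)
ledge 1992 [[-60.6, -21.2, 61.5], [-42.5, -1.0, 63.5], [-25.3, 19.1, 71.6]]
tower 788 [[-19.5, -25.2, 120.4], [-15.7, -8.4, 127.0], [-2.8, 19.6, 132.5]]
```

View pics/w6.png

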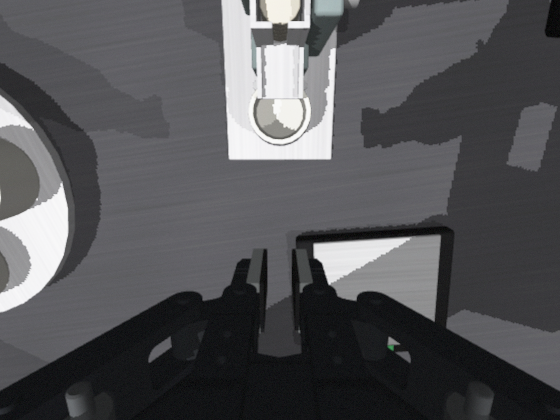

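The ramekin sits concentric with the mark, around pixel (280,118), under the ledge. The fingers are shutting, so I go to the lever grip.

Request:
carry_out:
  commands:
    - {"jaw": 0,"dp": [25,25,0],"rot": [0,0,0]}
    - {"jaw": 0,"dp": [35,35,0],"rot": [0,0,0]}
    - {"jaw": 0,"dp": [35,35,0],"rot": [0,0,0]}
    - {"jaw": 0,"dp": [35,35,0],"rot": [0,0,0]}
    - {"jaw": 0,"dp": [25,25,0],"rot": [0,0,0]}
    - {"jaw": 0,"dp": [10,10,0],"rot": [0,0,0]}
    - {"jaw": 0,"dp": [0,0,15],"rot": [0,0,0]}
    - {"jaw": 0,"dp": [0,0,15],"rot": [0,0,0]}
    - {"jaw": 0,"dp": [0,0,7],"rot": [0,0,0]}
    - {"jaw": 0,"dp": [0,0,0],"rot": [0,0,0]}

```text
t: 17.95
position: [0.5627, -0.3037, 0.1882]
orientation: [0.997, -0.073, -0.001, -0.001]
contact_force: [0.1, 0.2, -0.3]
grip_width: 0.002
gripper_force: 0.0
```

```bash
python3 - <<'E'
from h import *
todp(D(12,-166,183))
r,d=read_camera('top');a=r[140:300,280:440];cv2.imwrite('pics/t7.png',cv2.resize(np.hstack([a,read_camera('wrist')[0][:420,:560][130:290,200:360]]),None,fx=2.5,fy=2.5)[...,::-1])
E
```

```text
t 17.95 pos [ 0.5627 -0.3037  0.1882] yaw -8.41 tilt [-0.0017  0.0013 -1.    ] dp [0.4 0.8 5.2] F [ 0.1  0.2 -0.3] w 0.002 gf 0.0
```

View pics/t7.png

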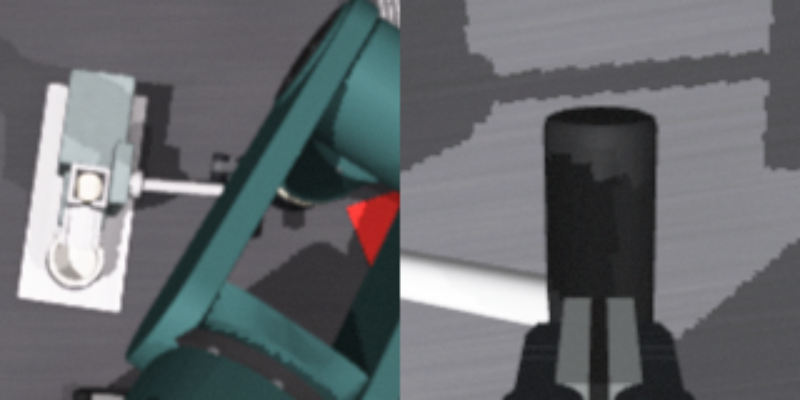

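Request:
carry_out:
  commands:
    - {"jaw": 0,"dp": [0,1,5],"rot": [0,0,0]}
    - {"jaw": 0,"dp": [0,2,5],"rot": [0,0,0]}
    - {"jaw": 0,"dp": [0,3.5,10],"rot": [0,0,0]}
    - {"jaw": 0,"dp": [0,3.5,14],"rot": [0,0,0]}
    - {"jaw": 0,"dp": [0,2,16],"rot": [0,0,0]}
    - {"jaw": 0,"dp": [0,0,17],"rot": [0,0,0]}
    - {"jaw": 0,"dp": [0,-2.5,17],"rot": [0,0,0]}
    - {"jaw": 0,"dp": [0,-4,15],"rot": [0,0,0]}
    - {"jaw": 0,"dp": [0,-4,10],"rot": [0,0,0]}
    - {"jaw": 0,"dp": [0,-1.5,5],"rot": [0,0,0]}

```text
t: 19.3
position: [0.5653, -0.3079, 0.0765]
orientation: [0.997, -0.073, 0.002, 0.003]
contact_force: [-2.3, -6.0, 10.8]
grip_width: 0.0
gripper_force: 5.3
```

```bash
python3 -c "
from h import *
todp(D(12,-166,76))"
```

```text
t 19.30 pos [ 0.5653 -0.3079  0.0765] yaw -8.42 tilt [ 0.0037 -0.0053 -1.    ] dp [-2.8 -3.   0.5] F [-2.3 -6.  10.8] w 0.0 gf 5.3
```

Request:
carry_out:
  commands:
    - {"jaw": 0,"dp": [0,-1,2],"rot": [0,0,0]}
    - {"jaw": 0,"dp": [0,0,2],"rot": [0,0,0]}
    - {"jaw": 0,"dp": [0,0,1],"rot": [0,0,0]}
    - {"jaw": 0,"dp": [0,0,0],"rot": [0,0,0]}
    - {"jaw": 0,"dp": [0,0,0],"rot": [0,0,0]}
    - {"jaw": 0,"dp": [0,0,0],"rot": [0,0,0]}
    - {"jaw": 0,"dp": [0,0,0],"rot": [0,0,0]}
    - {"jaw": 0,"dp": [0,0,0],"rot": [0,0,0]}
    - {"jaw": 0,"dp": [0,0,0],"rot": [0,0,0]}
    - {"jaw": 0,"dp": [0,0,0],"rot": [0,0,0]}

```text
t: 20.55
position: [0.5655, -0.3075, 0.075]
orientation: [0.997, -0.073, 0.003, 0.003]
contact_force: [-7.7, -3.3, 29.6]
grip_width: -0.002
gripper_force: 15.2
```

```bash
python3 -c "
from h import *
todp(D(12,-166,76))"
```

```text
t 20.55 pos [ 0.5655 -0.3075  0.075 ] yaw -8.41 tilt [ 0.0047 -0.0067 -1.    ] dp [-2.9 -2.5 -1. ] F [-7.7 -3.3 29.6] w -0.002 gf 15.2
```

Request:
carry_out:
  commands:
    - {"jaw": 0,"dp": [0,2,-8],"rot": [0,0,0]}
    - {"jaw": 0,"dp": [0,4,-12],"rot": [0,0,0]}
    - {"jaw": 0,"dp": [0,3.5,-16],"rot": [0,0,0]}
    - {"jaw": 0,"dp": [0,1.5,-17],"rot": [0,0,0]}
    - {"jaw": 0,"dp": [0,0,-17],"rot": [0,0,0]}
    - {"jaw": 0,"dp": [0,-2,-15],"rot": [0,0,0]}
    - {"jaw": 0,"dp": [0,-3,-12],"rot": [0,0,0]}
    - {"jaw": 0,"dp": [0,-3,-10],"rot": [0,0,0]}
    - {"jaw": 0,"dp": [0,-1.5,-7],"rot": [0,0,0]}
    - {"jaw": 0,"dp": [0,-0.5,-5],"rot": [0,0,0]}

```text
t: 21.8
position: [0.563, -0.3049, 0.1887]
orientation: [0.997, -0.073, -0.001, 0.0]
contact_force: [-0.3, 0.0, -0.1]
grip_width: -0.0
gripper_force: 0.0
```

```bash
python3 - <<'E'
from h import *
todp(D(12,-166,183))
p=camera_params('wrist');r,d=read_camera('top');r2,_=read_camera('side')
a=cv2.resize(r[200:270,280:360],(640,560)[:2] and (400,350));b=cv2.resize(r2[150:255,230:350],(400,350));cv2.imwrite('pics/t8.png',np.hstack([a,b])[...,::-1])
todp(D(12,-166,183))
E
```

```text
t 21.80 pos [ 0.563  -0.3049  0.1887] yaw -8.43 tilt [-1.4e-03 -1.0e-04 -1.0e+00] dp [-0.1 -0.3  5.7] F [-0.3  0.  -0.1] w -0.0 gf 0.0
t 21.90 pos [ 0.5633 -0.3051  0.189 ] yaw -8.44 tilt [-5.e-04 -4.e-04 -1.e+00] dp [-0.5 -0.5  6. ] F [-0.2 -0.5 -0.6] w -0.0 gf 0.0
```

View pics/t8.png

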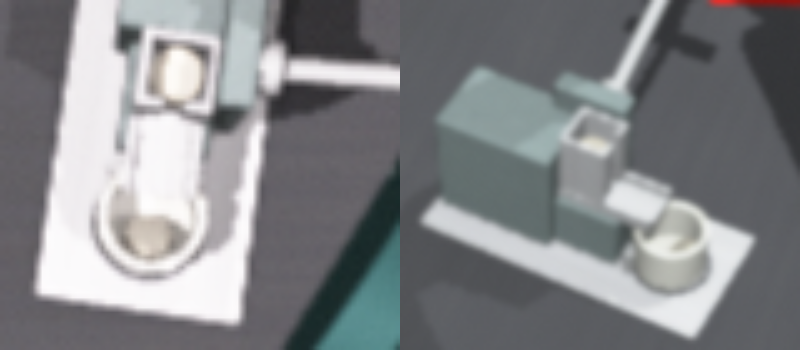

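The first tablet lies in the ramekin (left crop, around (150,235)) and the lever is back up. Second stroke next.

Request:
carry_out:
  commands:
    - {"jaw": 0,"dp": [0,1,5],"rot": [0,0,0]}
    - {"jaw": 0,"dp": [0,2,5],"rot": [0,0,0]}
    - {"jaw": 0,"dp": [0,3.5,10],"rot": [0,0,0]}
    - {"jaw": 0,"dp": [0,3.5,14],"rot": [0,0,0]}
    - {"jaw": 0,"dp": [0,2,16],"rot": [0,0,0]}
    - {"jaw": 0,"dp": [0,0,17],"rot": [0,0,0]}
    - {"jaw": 0,"dp": [0,-2.5,17],"rot": [0,0,0]}
    - {"jaw": 0,"dp": [0,-4,15],"rot": [0,0,0]}
    - {"jaw": 0,"dp": [0,-4,10],"rot": [0,0,0]}
    - {"jaw": 0,"dp": [0,-1.5,5],"rot": [0,0,0]}

```text
t: 23.15
position: [0.5648, -0.3077, 0.0759]
orientation: [0.997, -0.073, 0.002, 0.002]
contact_force: [-0.6, -6.0, 10.6]
grip_width: -0.0
gripper_force: 5.3
```

Request:
carry_out:
  commands:
    - {"jaw": 0,"dp": [0,-1,2],"rot": [0,0,0]}
    - {"jaw": 0,"dp": [0,0,2],"rot": [0,0,0]}
    - {"jaw": 0,"dp": [0,0,1],"rot": [0,0,0]}
    - {"jaw": 0,"dp": [0,0,0],"rot": [0,0,0]}
    - {"jaw": 0,"dp": [0,0,0],"rot": [0,0,0]}
    - {"jaw": 0,"dp": [0,0,0],"rot": [0,0,0]}
    - {"jaw": 0,"dp": [0,0,0],"rot": [0,0,0]}
    - {"jaw": 0,"dp": [0,0,0],"rot": [0,0,0]}
    - {"jaw": 0,"dp": [0,0,0],"rot": [0,0,0]}
    - {"jaw": 0,"dp": [0,0,0],"rot": [0,0,0]}

```text
t: 24.4
position: [0.565, -0.3075, 0.0749]
orientation: [0.997, -0.073, 0.002, 0.003]
contact_force: [-9.2, -2.8, 34.2]
grip_width: 0.003
gripper_force: 16.8
```

Request:
carry_out:
  commands:
    - {"jaw": 0,"dp": [0,2,-8],"rot": [0,0,0]}
    - {"jaw": 0,"dp": [0,4,-12],"rot": [0,0,0]}
    - {"jaw": 0,"dp": [0,3.5,-16],"rot": [0,0,0]}
    - {"jaw": 0,"dp": [0,1.5,-17],"rot": [0,0,0]}
    - {"jaw": 0,"dp": [0,0,-17],"rot": [0,0,0]}
    - {"jaw": 0,"dp": [0,-2,-15],"rot": [0,0,0]}
    - {"jaw": 0,"dp": [0,-3,-12],"rot": [0,0,0]}
    - {"jaw": 0,"dp": [0,-3,-10],"rot": [0,0,0]}
    - {"jaw": 0,"dp": [0,-1.5,-7],"rot": [0,0,0]}
    - {"jaw": 0,"dp": [0,-0.5,-5],"rot": [0,0,0]}

```text
t: 25.65
position: [0.5631, -0.305, 0.1888]
orientation: [0.997, -0.073, -0.001, 0.0]
contact_force: [0.4, -0.1, -0.2]
grip_width: -0.002
gripper_force: 0.0
```

```bash
python3 - <<'E'
from h import *
todp(D(12,-166,183))
r,d=read_camera('top');r2,_=read_camera('side')
a=cv2.resize(r[200:270,280:360],(400,350));b=cv2.resize(r2[150:255,230:350],(400,350));cv2.imwrite('pics/t9.png',np.hstack([a,b])[...,::-1])
todp(D(12,-166,183))
E
```

```text
t 25.65 pos [ 0.5631 -0.305   0.1888] yaw -8.43 tilt [-1.3e-03 -2.0e-04 -1.0e+00] dp [-0.2 -0.4  5.8] F [ 0.4 -0.1 -0.2] w -0.002 gf 0.0
t 25.75 pos [ 0.5634 -0.3052  0.189 ] yaw -8.43 tilt [-4.e-04 -4.e-04 -1.e+00] dp [-0.5 -0.5  6. ] F [-0.3 -1.2  0.1] w -0.001 gf 0.0
```

```bash
cat > chk.py <<'E'
from h import *
def stat(n,r,d):
    C=cloud(camera_params(n),d);Q=R.from_euler('z',-yaw).apply((C-O).reshape(-1,3)).reshape(C.shape)*1000
    k=(d>0)&(np.hypot(Q[...,0]-2,Q[...,1]+1)<11)&(Q[...,2]>50);print(n,'tower z',k.sum(),np.median(Q[k][:,2]).round(1))
    k=(d>0)&(np.hypot(Q[...,0]+73,Q[...,1]+1)<25)&(Q[...,0]<-66)&(Q[...,2]<48);print(' pot z',k.sum(),np.percentile(Q[k][:,2],[5,25,50,75,95]).round(1))
    k=(d>0)&(Q[...,2]>10)&(Q[...,2]<40)&(Q[...,0]<-110)&(Q[...,0]>-200)&(abs(Q[...,1])<90)
    k|=(d>0)&(Q[...,2]>11)&(Q[...,2]<40)&(abs(Q[...,1])>37)&(abs(Q[...,1])<70)&(Q[...,0]<-20)&(Q[...,0]>-110);print(' stray',k.sum())
f=np.load('top0.npz');stat('top',f['r'],f['d']);stat('top',*read_camera('top'))
f=np.load('side0.npz');stat('side',f['r'],f['d']);stat('side',*read_camera('side'))
E
python3 chk.py
```

```text
top tower z 51 114.5
 pot z 151 [ 3.1  4.8  6.4  8.2 10.1]
 stray 9
top tower z 51 94.5
 pot z 153 [ 9.  11.5 25.6 30.7 35. ]
 stray 8
side tower z 28 115.2
 pot z 135 [ 1.9  4.8  6.3  8.3 10.4]
 stray 11
side tower z 0 nan
 pot z 74 [17.6 25.6 28.5 33.8 38. ]
 stray 10
  return _methods._mean(a, axis=axis, dtype=dtype,
  ret = ret.dtype.type(ret / rcount)
```

The stack has dropped exactly 20 mm, so two tablets are out and nothing has strayed. Third stroke next.

Request:
carry_out:
  commands:
    - {"jaw": 0,"dp": [0,1,5],"rot": [0,0,0]}
    - {"jaw": 0,"dp": [0,2,5],"rot": [0,0,0]}
    - {"jaw": 0,"dp": [0,3.5,10],"rot": [0,0,0]}
    - {"jaw": 0,"dp": [0,3.5,14],"rot": [0,0,0]}
    - {"jaw": 0,"dp": [0,2,16],"rot": [0,0,0]}
    - {"jaw": 0,"dp": [0,0,17],"rot": [0,0,0]}
    - {"jaw": 0,"dp": [0,-2.5,17],"rot": [0,0,0]}
    - {"jaw": 0,"dp": [0,-4,15],"rot": [0,0,0]}
    - {"jaw": 0,"dp": [0,-4,10],"rot": [0,0,0]}
    - {"jaw": 0,"dp": [0,-1.5,5],"rot": [0,0,0]}

```text
t: 27.1
position: [0.565, -0.3078, 0.0761]
orientation: [0.997, -0.073, 0.002, 0.002]
contact_force: [-1.2, -5.3, 10.9]
grip_width: 0.006
gripper_force: 5.2
```

Request:
carry_out:
  commands:
    - {"jaw": 0,"dp": [0,-1,2],"rot": [0,0,0]}
    - {"jaw": 0,"dp": [0,0,2],"rot": [0,0,0]}
    - {"jaw": 0,"dp": [0,0,0.5],"rot": [0,0,0]}
    - {"jaw": 0,"dp": [0,0,0],"rot": [0,0,0]}
    - {"jaw": 0,"dp": [0,0,0],"rot": [0,0,0]}
    - {"jaw": 0,"dp": [0,0,0],"rot": [0,0,0]}
    - {"jaw": 0,"dp": [0,0,0],"rot": [0,0,0]}
    - {"jaw": 0,"dp": [0,0,0],"rot": [0,0,0]}
    - {"jaw": 0,"dp": [0,0,0],"rot": [0,0,0]}
    - {"jaw": 0,"dp": [0,0,0],"rot": [0,0,0]}

```text
t: 28.35
position: [0.5651, -0.3075, 0.075]
orientation: [0.997, -0.073, 0.002, 0.003]
contact_force: [-8.1, -4.4, 30.0]
grip_width: -0.001
gripper_force: 14.8
```

Request:
carry_out:
  commands:
    - {"jaw": 0,"dp": [0,2,-8],"rot": [0,0,0]}
    - {"jaw": 0,"dp": [0,4,-12],"rot": [0,0,0]}
    - {"jaw": 0,"dp": [0,3.5,-16],"rot": [0,0,0]}
    - {"jaw": 0,"dp": [0,1.5,-17],"rot": [0,0,0]}
    - {"jaw": 0,"dp": [0,0,-17],"rot": [0,0,0]}
    - {"jaw": 0,"dp": [0,-2,-15],"rot": [0,0,0]}
    - {"jaw": 0,"dp": [0,-3,-12],"rot": [0,0,0]}
    - {"jaw": 0,"dp": [0,-3,-10],"rot": [0,0,0]}
    - {"jaw": 0,"dp": [0,-1.5,-7],"rot": [0,0,0]}
    - {"jaw": 0,"dp": [0,-0.5,-5],"rot": [0,0,0]}

```text
t: 29.6
position: [0.563, -0.305, 0.1892]
orientation: [0.997, -0.073, -0.001, 0.0]
contact_force: [-0.6, -0.5, 0.0]
grip_width: 0.001
gripper_force: 0.0
```

Request:
carry_out:
  commands:
    - {"jaw": 0,"dp": [0,0,-10],"rot": [0,0,0]}
    - {"jaw": 0,"dp": [0,0,-20],"rot": [0,0,0]}
    - {"jaw": 0,"dp": [0,0,-20],"rot": [0,0,0]}
    - {"jaw": 0,"dp": [0,0,-10],"rot": [0,0,0]}
    - {"jaw": 0,"dp": [0,0,0],"rot": [0,0,0]}
    - {"jaw": 0,"dp": [0,0,0],"rot": [0,0,0]}
    - {"jaw": 0,"dp": [0,0,0],"rot": [0,0,0]}
    - {"jaw": 0,"dp": [0,0,0],"rot": [0,0,0]}
    - {"jaw": 0,"dp": [0,0,0],"rot": [0,0,0]}
    - {"jaw": 0,"dp": [0,0,0],"rot": [0,0,0]}

```text
t: 30.85
position: [0.5636, -0.3048, 0.2495]
orientation: [0.997, -0.074, -0.0, -0.0]
contact_force: [-0.3, -0.1, -0.0]
grip_width: 0.0
gripper_force: 0.0
```

```bash
python3 chk.py 2>/dev/null; python3 - <<'E'
from h import *
todp(D(12,-166,183))
r,d=read_camera('side');C=cloud(camera_params('side'),d);Q=R.from_euler('z',-yaw).apply((C-O).reshape(-1,3)).reshape(C.shape)*1000
k=(d>0)&(Q[...,2]>60)&(Q[...,2]<200)&(Q[...,1]<-60)&(Q[...,1]>-150)&(abs(Q[...,0]-12)<12)
print('arm slope rad',k.sum(),np.arctan(np.polyfit(-Q[k][:,1],Q[k][:,2],1)[0]))
E
```

```text
top tower z 51 114.5
 pot z 151 [ 3.1  4.8  6.4  8.2 10.1]
 stray 9
top tower z 49 85.0
 pot z 153 [ 9.3 12.9 30.2 34.8 45.1]
 stray 8
side tower z 28 115.2
 pot z 135 [ 1.9  4.8  6.3  8.3 10.4]
 stray 11
side tower z 0 nan
 pot z 86 [26.  31.2 36.4 40.6 46.7]
 stray 19
t 30.95 pos [ 0.5636 -0.3048  0.2496] yaw -8.43 tilt [ 0.e+00  1.e-04 -1.e+00] dp [-0.7 -0.1 66.6] F [ 0.6 -0.5 -0.2] w -0.001 gf 0.0
arm slope rad 147 0.43917722935193926
```

```bash
python3 - <<'E'
from h import *
for n in('top','side'):
    r,d=read_camera(n);C=cloud(camera_params(n),d);Q=R.from_euler('z',-yaw).apply((C-O).reshape(-1,3)).reshape(C.shape)*1000
    w=r[...,0].astype(int)-r[...,2]
    reg=(d>0)&(Q[...,0]<-22)&(Q[...,0]>-220)&(abs(Q[...,1])<110)&(Q[...,2]>-10)&(Q[...,2]<90)
    inner=reg&(np.hypot(Q[...,0]+73,Q[...,1]+1)<24)&(Q[...,2]<56)
    print(n,'inner warmth',np.percentile(w[inner],[10,50,90]),'z>40 pts',[(q.round(0).tolist(),int(ww)) for q,ww in zip(Q[inner&(Q[...,2]>40)][::4],w[inner&(Q[...,2]>40)][::4])])
    k=reg&(w>10)&~inner;print(' warm outside',k.sum(),Q[k][::4].round(0).tolist())
    s=reg&(Q[...,2]>11)&(Q[...,2]<40)&((Q[...,0]<-110)|(abs(Q[...,1])>37))&(Q[...,0]>-200)&(abs(Q[...,1])<90);print(' stray',Q[s][::3].round(0).tolist())
    m=reg&(np.hypot(Q[...,0]+73,Q[...,1]+1)<36)&(Q[...,2]>44)&(Q[...,2]<54)&(Q[...,0]<-64);print(' rim circle',cv2.minEnclosingCircle(Q[m][:,:2].astype(np.float32)))
E
```

```text
top inner warmth [10. 15. 21.] z>40 pts [([-61.0, 12.0, 42.0], 9), ([-63.0, 4.0, 50.0], 11), ([-61.0, -8.0, 45.0], 10), ([-66.0, 6.0, 49.0], 15), ([-64.0, -5.0, 48.0], 18), ([-69.0, 11.0, 42.0], 12), ([-68.0, 0.0, 48.0], 12), ([-66.0, -12.0, 41.0], 18), ([-71.0, 2.0, 41.0], 14), ([-69.0, -9.0, 46.0], 17), ([-72.0, -9.0, 47.0], 17)]
 warm outside 1 [[-70.0, -26.0, 12.0]]
 stray [[-52.0, 48.0, 12.0], [-120.0, 12.0, 12.0]]
 rim circle ((-73.98224639892578, -0.5533182621002197), 30.368207931518555)
side inner warmth [ 6.  16.  18.5] z>40 pts [([-64.0, -23.0, 53.0], 2), ([-65.0, -22.0, 42.0], 6), ([-68.0, -3.0, 54.0], 16), ([-63.0, -0.0, 50.0], 19), ([-70.0, -13.0, 40.0], 16), ([-66.0, -2.0, 45.0], 18), ([-58.0, 8.0, 47.0], 13), ([-69.0, 5.0, 51.0], 17), ([-53.0, 10.0, 42.0], 10), ([-65.0, 9.0, 48.0], 17), ([-74.0, 3.0, 46.0], 19), ([-69.0, 12.0, 49.0], 17), ([-59.0, 14.0, 41.0], 14), ([-68.0, 9.0, 41.0], 17), ([-67.0, 13.0, 41.0], 17)]
 warm outside 3 [[-64.0, -25.0, 29.0]]
 stray [[-114.0, -40.0, 12.0], [-124.0, 39.0, 12.0]]
 rim circle ((-75.97977447509766, -0.7795558571815491), 32.39133071899414)
```

```bash
python3 -c "
from plant import *
print(hand_in())"
```

```text
the job is handed in; nothing more can be done
None
```

The job is handed in at about 31 s: the ramekin is seated on the mark against both posts, three full strokes dropped three tablets into it (the third leaning about level with the rim), the lever is up and two tablets are left in the tower.

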